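Present the microscope's filter to the inspection camera

ROBOT

A 7-joint arm with a two-finger parallel gripper is mounted at the origin on the work surface. World frame = base frame: x ahead of the robot, y to its left, z up, the work surface at z = 0. Lengths are in m, angles in rad, forces in N, time in s.
With the tool pointing down it reaches from about 0.425 to 0.875 m from the base axis. Payload 4.7 kg.
Tool frame: the origin (TCP) lies on the centre line of the jaws, within the pads' length; the fingertips stand 14 mm ahead of it and the grasp point (between the pads) lies 5 mm behind it; z points along the fingers, y is the line along which they close (so a half turn about z gives the same grasp; the last joint's range is limited). The gripper opens to 87 mm and grips with 3 to 60 N. Pads are 19 mm wide; open, the fingers measure 117 mm over their backs; the gripper's body (75 mm by 190 mm) begins 51 mm behind the grasp point.
Start: joints at [1.219, 0.321, -0.07, 1.45, 0.023, 1.371, -0.057], TCP at [0.232, -0.607, 0.237] pointing down, gripper open.
Joint ranges: [-2.86, 2.86], [-0.3, 2.09], [-1.38, 1.24], [0.06, 2.45], [-1.56, 4.7], [0.09, 2.05], [-2.69, 2.69]. Speed limits (rad/s): [2.57, 2.57, 3.14, 3.14, 3.14, 3.14, 3.14].

INTERFACE

Orientations are given as a rotation vector (axis times angle).
In Python, from bench import ctrl gives the robot as it stands.
- The arm moves only by the tool send_rows, never from a script. Its argument "steps" is a list of rows, each an object of numbers: "tx", "ty", "tz": the shift along the tool's x, y, z in units of 60 mm (1.0 is 60 mm); "turn": the turn about the tool's z in units of 8 degrees (1.0 is 8 degrees); "grip": the opening, from 0 (shut) to 1 (fully open). A call has 1 to 12 rows; each row shifts and turns the commanded pose from where the row before left it, along the tool's axes as they then stand; what a row does not reach is not made up. A row lasts 1/8 s, in which the tool goes at most 62.5 mm and 10.7 degrees, less where a joint would pass 70% of its speed; a pose out of reach is approached as far as the arm can. A call is refused whole if a number of a shift passes 1 or a number of a turn 1, either way. A call with a gripper value outside its range is refused whole. The fingers move at their own pace and stop on an object; "newtons" is the grip in N (left out, the last holds). Time passes only in rows, so rows that do not move let the fingers close. It gives the time, the measured TCP pose, the force, the opening and the grip force at its end, in the units of the state.
- ctrl.get_state(): the state, without advancing time (a new reading comes with each control period).
- ctrl.get_image(name): name is "side" or "top" or "wrist"; returns a dict with "pixels" (480x640x3 uint8, red, green, blue), "K" (3x3 intrinsics, pixels), "dist" ([k1, k2, p1, p2, k3] as OpenCV has them; the pictures are not rectified), "cam_to_world" (4x4, takes a point from camera to world coordinates); the wrist camera has in their place "T_tool_cam" (4x4, takes a point from camera to tool coordinates, whose origin is the TCP and whose axes are the flange's). Camera axes: x right, y down, z forward; pixel columns grow to the right and rows downward; lengths in m; the calibration is good to about 2 mm. A picture is of the moment at which its call begins: read the wrist's pose just before it. There is no depth.
- ctrl.close_job(): hands the job in; it is judged then, once.
The state is a dict: "time": time; "joint_positions": joint angles; "qd": joint speeds; "joint_torque": joint torques, N m; "position": TCP position; "tool_rot": TCP orientation; "ft_force": force on the tool from outside, world axes, zero at the start; "torque": the same for the moment, N m; "grip_width": opening from 0.0 (shut) to 1.0 (fully open); "grip_force": force on a finger pad.
Only numpy, scipy, OpenCV 4.12 (cv2) and the standard library are available. Lean on these libraries where they do the work, as an engineer would, in place of code of your own. Each camera call takes 0.05 s, during which the arm holds its last target. There are 200 camera calls.

TASK

Pull the filter module's sprung slide (the one with the black knob) right out to its stop and leave it out, then lift the red-framed amber filter out of the slide and hold it up to the inspection camera for a dust check: upright, glass square to the lens, its centre on the lens axis and 50 mm straight above the tip of the red pointer. The job finishes with the gripper still holding the filter there, still and in the air; nothing else should touch it, and leave the camera stand, mouse, dish, straw box and jar where they are.

Things in the scene. Friction and masses are not known exactly. Their poses are not given: they have to be found in the camera images.
- module: Fixed white box 120 x 74 mm (x, y), 110 mm high, blue strip on its roof, a dark lens tube (22 mm long, 38 mm across) on each side. Origin: centre of its underside, on the table. Its own -x is its open front, where the slide comes out straight along -x (horizontal).
- slide (a joint): Aluminium slide in m: 0 = in (start), 0.075 = out at its hard stop. Light spring (18 N/m, inwards) and 3 N friction: pulls with 3 to 5 N, stays where left. The filter stands in its pocket (walls 16 mm high, 1 to 2 mm play, lift straight up over 20 mm); at the stop the filter's centre is 37 mm before the module's front, its tab free to be gripped across 10 mm from above.
- slide_knob (a point): Centre of the top of the slide's upright black pull knob (blue band): vertical cylinder 22 mm across, 32 mm high, top 84 mm above the table, on a 12 mm post. With the slide in, its axis is 26 mm in front of the module's front; it moves with the slide, 64 mm further along the module's -x than the filter's centre.
- cassette: The filter: upright red frame 44 mm wide (own x), 10 thick (own y), 44 high, with a 26 mm square amber glass; on top a red grip tab 28 wide, 10 thick, 28 high; 72 mm high in all, 60 g. Origin: centre of its underside; y is the glass normal, z up. Starts inside the module, standing in the slide, x along the module's x, underside 22 mm above the table.
- glass_centre (a point): Centre of the filter's glass, on the cassette 25 mm above its underside (47 mm below the top of the tab).
- inspector: Fixed inspection camera: steel foot 100 x 90 mm, grey head (top at 215 mm), lens with white ring light. Origin: centre of the foot's underside. Looks level along its own -x; lens front 50 mm along -x from the origin, axis 190 mm up. A rod on the table runs along -x to a thin (6 mm) upright red pointer 160 mm from the origin, tip 140 mm above the table.
- focus (a point): The point in the air where the glass centre belongs: on the lens axis, 110 mm in front of the lens, 190 mm above the table, 50 mm straight above the tip of the red pointer.
- mouse: Bystander: black computer mouse 105 x 60 x 32 mm. Origin: centre of its underside.
- dish: Bystander: clear closed culture dish, 60 mm across, 16 mm high. Origin: centre of its underside.
- strawbox: Bystander: small white carton 70 x 50 mm, about 80 mm high with its sachets. Origin: centre of its underside.
- jar: Bystander: jar with blue cap, 52 mm across, 62 mm high. Origin: centre of its underside.
Things that resemble listed ones, but are neither listed nor needed, are in the scene too. Of the things shaped like the module, the white one is meant.

How it is judged:
On the way, in this order (a step that is already met when the one before it is completed fails the run):
1. the slide is pulled out to its stop, the filter still in it (value of joint slide above 0.07 m and z of cassette in the frame of module below 0.03 m), for 0.2 s.
2. the filter is held by the fingers, clear of the slide (contact force between the fingers and cassette above 1 N and height (world z) of cassette above 0.045 m and contact force between cassette and module below 0.2 N), for 0.2 s.
At the end, for the whole second after the job is handed in: Fingers hold the filter at rest, glass centre within 15 mm of the focus point (50 mm above the pointer tip), upright within 0.15 rad, glass normal within 0.2 rad of the camera axis (either face), not touching module, slide or camera stand; slide still within 7 mm of its stop (contact force between the fingers and cassette above 1 N and distance between glass_centre and focus below 0.015 m and angle between cassette's own z axis and vertical below 0.15 rad and angle between the y axis of cassette and the x axis of inspector, either way round below 0.2 rad and linear speed of cassette below 0.02 m/s and angular speed of cassette below 0.15 rad/s and contact force between cassette and module below 0.2 N and contact force between cassette and inspector below 0.2 N and value of joint slide above 0.068 m); the arm keeps its last pose, push and grip.
It fails at once if a bystander (mouse, dish, straw box or jar) is moved by more than 20 mm (distance of any of mouse, dish, strawbox, jar from where it was at the start of the episode above 0.02 m).
It fails at once if the arm or the filter knocks the camera stand or its pointer (over 5 N) (contact force between any of the arm, the fingers, cassette and inspector above 5 N).
It also fails if it takes over 51 s, if anything falls off the work surface, if the arm or the gripper's body presses on something with over 40 N, if the wrist force passes 120 N, or if a joint passes its speed limit or range.

## Working session

There is one attempt and no reset: what is moved stays moved. The work goes in short steps, Python scripts to look and compute and a tool call to move; the robot and the scene stay as the last step left them, time stands still between calls to the robot, and variables do not carry over. Pictures are saved under pics/ and viewed, at most 10 in all, crops included, and the job is handed in when it is done.

Besides the shell and the picture viewer there is one more tool, called after ">>>" as name(argument=value, ...) on one line, values as JSON. send_rows: Moves the arm, as the interface text tells. Its arguments: {"type":"object","properties":{"steps":{"type":"array"},"newtons":{"type":"number"}},"required":["steps"]}

```bash
mkdir -p pics
cat > h.py <<'E'
import numpy as np, cv2, pickle
from scipy.spatial.transform import Rotation as R
from bench import ctrl
def grab(n):
    s=ctrl.get_state(); im=ctrl.get_image(n)
    if n=='wrist':
        T=np.eye(4);T[:3,:3]=R.from_rotvec(s['tool_rot']).as_matrix();T[:3,3]=s['position']
        im['cam_to_world']=T@np.array(im['T_tool_cam'])
    im={k:np.array(v) for k,v in im.items()}
    return im
def save(im,f,crop=None,sc=1):
    p=im['pixels'][:,:,::-1]
    if crop: p=p[crop[1]:crop[3],crop[0]:crop[2]]
    cv2.imwrite('pics/'+f,cv2.resize(p,None,fx=sc,fy=sc,interpolation=cv2.INTER_CUBIC))
def ray(im,uv):
    u=cv2.undistortPoints(np.array([[uv]],float),im['K'],im['dist'])[0,0]
    T=im['cam_to_world']; d=T[:3,:3]@np.array([u[0],u[1],1]); return T[:3,3],d/np.linalg.norm(d)
def onz(im,uv,z):
    o,d=ray(im,uv); return o+d*(z-o[2])/d[2]
def tri(rays):
    A=0;b=0
    for o,d in rays:
        P=np.eye(3)-np.outer(d,d);A=A+P;b=b+P@o
    return np.linalg.solve(A,b)
def proj(im,p):
    T=np.linalg.inv(im['cam_to_world'])
    return cv2.projectPoints(np.array([p],float),cv2.Rodrigues(T[:3,:3])[0],T[:3,3],im['K'],im['dist'])[0][0,0]
E
python3 - <<'E'
from h import *
a={n:grab(n) for n in('top','side')}
pickle.dump(a,open('a.pkl','wb'))
for n in a: save(a[n],n+'0.png'); print(n,a[n]['cam_to_world'].round(3).tolist(),a[n]['K'].round(0).tolist())
print(ctrl.get_state())
E
```

```text
top [[0.026, -0.999, 0.045, 0.522], [-1.0, -0.026, 0.0, -0.012], [0.001, -0.045, -0.999, 1.423], [0.0, 0.0, 0.0, 1.0]] [[511.0, 0.0, 318.0], [0.0, 511.0, 232.0], [0.0, 0.0, 1.0]]
side [[-0.863, -0.327, 0.386, 0.051], [-0.506, 0.583, -0.636, 0.89], [-0.017, -0.744, -0.668, 1.065], [0.0, 0.0, 0.0, 1.0]] [[548.0, 0.0, 322.0], [0.0, 548.0, 241.0], [0.0, 0.0, 1.0]]
{'time': 0.1, 'joint_positions': array([ 1.21911415,  0.32172109, -0.07010829,  1.45155004,  0.02257876,
        1.37079701, -0.05688248]), 'qd': array([ 0.00065381, -0.00089632,  0.00047712, -0.00219507, -0.00264115,
       -0.00073135,  0.00012152]), 'joint_torque': array([-9.00422401e-05, -4.92570555e+01, -4.05670311e-01, -3.13401318e+01,
       -6.41868473e-02,  3.94556543e-02,  1.06632754e-04]), 'position': array([ 0.23230016, -0.60656863,  0.23559057]), 'tool_rot': array([-3.08755922e+00, -5.71169840e-01,  5.82428136e-04]), 'ft_force': array([ 0.41075516, -0.22943619, -0.17115378]), 'torque': array([-0.03930856,  0.02303427,  0.04598344]), 'grip_force': 0.0, 'grip_width': 0.9994454197244251}
```

View pics/top0.png

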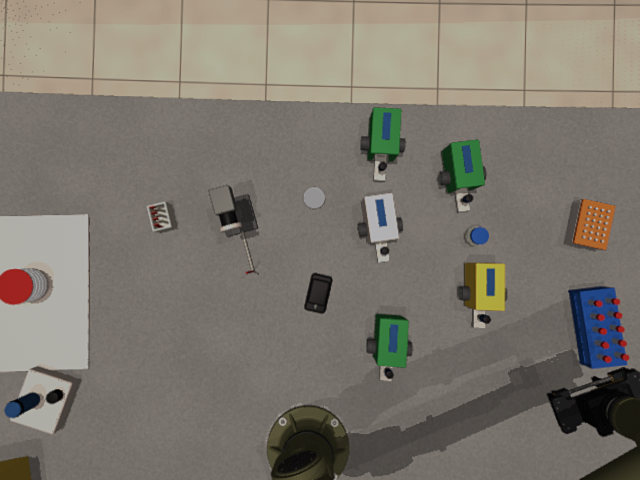

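View pics/side0.png

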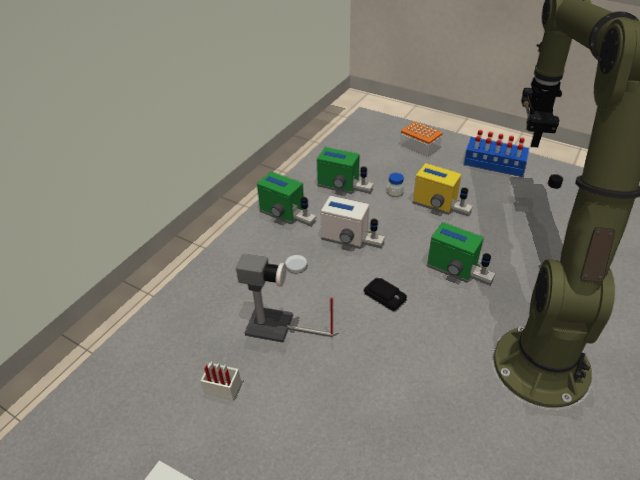

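White module: top (380,218), side (345,220). The look-alikes are green at top (385,132), (464,167) and (391,342), and yellow at (485,287). Only the white one fits. Next I'll enlarge it and the camera stand and take measurements.

Run:
```python
from h import *
a=pickle.load(open('a.pkl','rb'))
def c(n,x,y,w,h,s): return cv2.resize(a[n]['pixels'][y:y+h,x:x+w,::-1],None,fx=s,fy=s,interpolation=cv2.INTER_CUBIC)
m=np.vstack([np.hstack([c('top',345,180,75,90,4)[:300,:400],c('top',200,180,75,100,4)[:300,:400]][:2]) if 0 else np.hstack([c('top',340,185,80,75,5)[:300],c('top',200,180,80,75,5)[:300]])[:375],np.hstack([c('side',310,190,80,60,5)[:225],c('side',270,290,80,60,5)[:225]])])
m=np.vstack([np.hstack([c('top',345,190,66,75,4),c('top',205,180,66,100,4)[:300]]) if 0 else np.hstack([c('top',340,187,100,75,4),c('top',190,210,100,75,4)]),np.hstack([c('side',310,185,100,75,4),c('side',250,275,100,75,4)])])
print(m.shape); cv2.imwrite('pics/m1.png',m)
def comp(n,box,f):
    x,y,w,h=box; hsv=cv2.cvtColor(a[n]['pixels'],cv2.COLOR_RGB2HSV).astype(int)
    k=np.zeros((480,640),np.uint8); k[y:y+h,x:x+w]=f(hsv)[y:y+h,x:x+w]
    N,l,st,ce=cv2.connectedComponentsWithStats(k)
    i=1+np.argmax(st[1:,4]); return (l==i).astype(np.uint8),st[i],ce[i]
wh=lambda h:(h[...,2]>170)&(h[...,1]<50); bl=lambda h:(h[...,0]>95)&(h[...,0]<125)&(h[...,1]>130)
red=lambda h:((h[...,0]<10)|(h[...,0]>170))&(h[...,1]>130)
dk=lambda h:h[...,2]<70
for n,bs in (('top',(345,187,65,60)),('side',(315,190,60,60))):
    k,st,ce=comp(n,bs,bl); r=cv2.minAreaRect(cv2.findContours(k,0,1)[0][0]); print(n,'strip',st,ce,onz(a[n],ce,.11).round(4),[onz(a[n],p,.11).round(3)[:2].tolist() for p in cv2.boxPoints(r)])
k,st,ce=comp('top',(345,187,65,57),wh); r=cv2.minAreaRect(cv2.findContours(k,0,1)[0][0])
print('roof',st,r,[onz(a['top'],p,.11).round(3)[:2].tolist() for p in cv2.boxPoints(r)])
for n,bs in (('top',(374,240,22,22)),('side',(362,212,24,30))):
    k,st,ce=comp(n,bs,dk); print(n,'knob',st,ce)
for n,bs in (('top',(235,225,30,60)),('side',(320,290,25,55))):
    k,st,ce=comp(n,bs,red); print(n,'red',st,ce); ys,xs=np.nonzero(k); print(list(zip(xs,ys))[:3],list(zip(xs,ys))[-3:])
```

```text
(600, 800, 3)
top strip [376 200  10  26 162] [380.7962963  212.38271605] [ 0.6356 -0.1729  0.11  ] [[0.666, -0.16], [0.669, -0.175], [0.604, -0.186], [0.602, -0.17]]
side strip [330 202  23   8  82] [340.7804878 205.7195122] [ 0.6302 -0.1722  0.11  ] [[0.659, -0.16], [0.665, -0.174], [0.6, -0.185], [0.595, -0.17]]
roof [365 194  34  48 988] ((381.2499694824219, 217.25), (44.689151763916016, 27.577163696289062), 81.8698959350586) [[0.674, -0.13], [0.686, -0.2], [0.572, -0.218], [0.56, -0.149]]
top knob [381 247   8   8  52] [384.48076923 250.34615385]
side knob [370 219   8  13  74] [373.55405405 224.72972973]
top red [246 271   7   3   9] [248.44444444 271.88888889]
[(np.int64(250), np.int64(271)), (np.int64(251), np.int64(271)), (np.int64(252), np.int64(271))] [(np.int64(249), np.int64(272)), (np.int64(246), np.int64(273)), (np.int64(247), np.int64(273))]
side red [331 297   2  37  39] [331.05128205 314.15384615]
[(np.int64(331), np.int64(297)), (np.int64(331), np.int64(298)), (np.int64(332), np.int64(298))] [(np.int64(331), np.int64(331)), (np.int64(331), np.int64(332)), (np.int64(331), np.int64(333))]
```

View pics/m1.png

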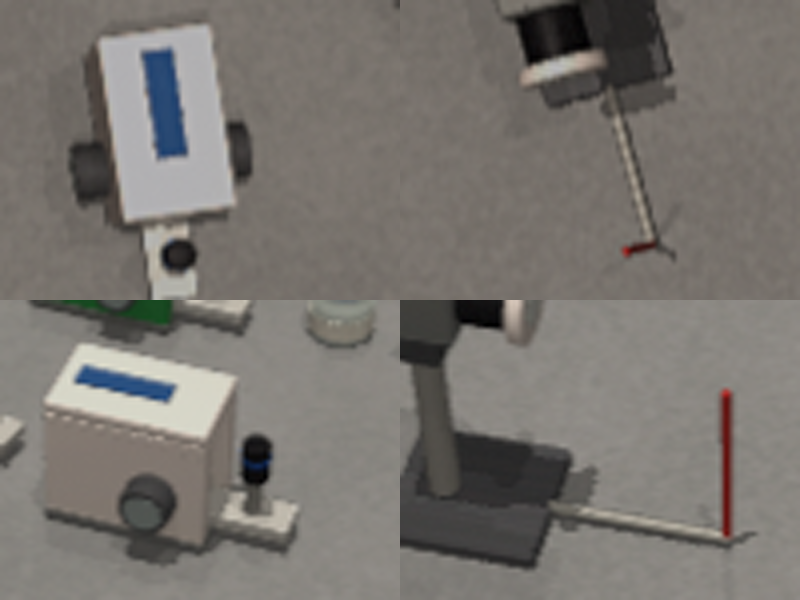

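Run:
```python
from h import *
a=pickle.load(open('a.pkl','rb'));t,s=a['top'],a['side']
f=lambda x,y,ox,oy:((x+.5)/4-.5+ox,(y+.5)/4-.5+oy)
for p in [(100,38),(210,26),(237,208),(125,222)]: print('roof top',onz(t,f(*p,340,187),.11).round(4))
for p in [(45,106),(80,45),(238,76),(205,141)]: print('roof side',onz(s,f(*p,310,185),.11).round(4))
kt,ks=f(181,252,340,187),f(257,140,310,185)
print('knob',onz(t,kt,.084),onz(s,ks,.084),tri([ray(t,kt),ray(s,ks)]))
pt,ps=f(226,251,190,210),f(326,92,250,275)
print('tip',onz(t,pt,.14),onz(s,ps,.14),tri([ray(t,pt),ray(s,ps)]))
for p in [(213,85),(255,243)]: print('rod top',onz(t,f(*p,190,210),.004).round(4))
for p in [(160,208),(325,241)]: print('rod side',onz(s,f(*p,250,275),.004).round(4))
for p in [(60,130),(170,158),(135,265)]: print('foot side',onz(s,f(*p,250,275),.012).round(4))
print('lens ring ends', [onz(t,f(*p,190,210),.19).round(4) for p in [(122,82),(206,62)]])
```

```text
roof top [ 0.6765 -0.1304  0.11  ]
roof top [ 0.686  -0.2009  0.11  ]
roof top [ 0.5692 -0.2206  0.11  ]
roof top [ 0.5584 -0.149   0.11  ]
roof side [ 0.6667 -0.1241  0.11  ]
roof side [ 0.6801 -0.1965  0.11  ]
roof side [ 0.565  -0.2196  0.11  ]
roof side [ 0.5524 -0.1446  0.11  ]
knob [ 0.54042366 -0.1886895   0.084     ] [ 0.53487908 -0.19144588  0.084     ] [ 0.53765876 -0.19009968  0.08383608]
tip [0.47384362 0.16438752 0.14      ] [0.468922   0.16539546 0.14      ] [0.47202525 0.16388653 0.13697168]
rod top [0.5833 0.1958 0.004 ]
rod top [0.4748 0.1632 0.004 ]
rod side [0.572  0.1935 0.004 ]
rod side [0.4705 0.1653 0.004 ]
foot side [0.6579 0.177  0.012 ]
foot side [0.5844 0.1618 0.012 ]
foot side [0.5574 0.243  0.012 ]
lens ring ends [array([0.5757, 0.2233, 0.19  ]), array([0.589 , 0.1733, 0.19  ])]
```

Every size matches (roof 119 x 72 mm, knob top at 84 mm). The knob is at about (0.537,-0.189) with module yaw about 0.168, the pointer tip at about (0.472,0.1645), and the inspector yaw is about 0.285. I'll move over the knob.

>>> send_rows(steps=[{"turn":0.71,"grip":1},{"turn":0.71},{"tx":0.3,"ty":-0.3},{"tx":0.5,"ty":-0.5},{"tx":0.6,"ty":-0.55},{"tx":0.6,"ty":-0.55},{"tx":0.6,"ty":-0.55},{"tx":0.6,"ty":-0.55},{"tx":0.6,"ty":-0.55},{"tx":0.6,"ty":-0.55},{"tx":0.6,"ty":-0.55},{"tx":0.5,"ty":-0.5}])

```text
validation failed for argument at $.st...
```

>>> send_rows(steps=[{"tx":0.4,"ty":-0.4},{"tx":0.3,"ty":-0.3},{"tx":0.1,"ty":-0.1},{}])

```text
validation failed for argument at $.st...
```

```bash
cat >> h.py <<'E'
def plan(p,yaw):
    s=ctrl.get_state();M=R.from_rotvec(s['tool_rot']).as_matrix()
    y=np.arctan2(M[1,0],M[0,0]); d=M.T@(np.array(p)-s['position'])
    print('t',s['time'],'pos',s['position'].round(4),'yaw',y.round(4),'tilt',M[2,2].round(4),'q7',s['joint_positions'][6].round(2),'F',s['ft_force'].round(1),'grip',round(s['grip_width'],3),round(s['grip_force'],1))
    print('units now-axes',(d/.06).round(3),'turn',np.rad2deg(y-yaw)/8)
E
python3 - <<'E'
from h import *
plan([.537,-.189,.07],.168)
w=grab('wrist');pickle.dump(w,open('w1.pkl','wb'));save(w,'w1.png')
print(proj(w,[.537,-.189,.084]),proj(w,[.5613,-.1835,.11]))
E
```

```text
t 0.1 pos [ 0.2323 -0.6066  0.2356] yaw 0.3658 tilt -1.0 q7 -0.06 F [ 0.4 -0.2 -0.2] grip 0.999 0.0
units now-axes [ 7.232 -4.678  2.767] turn 1.4169652002563762
[-183.82853726 -529.02613423] [-247.80286107 -672.55101635]
```

View pics/w1.png

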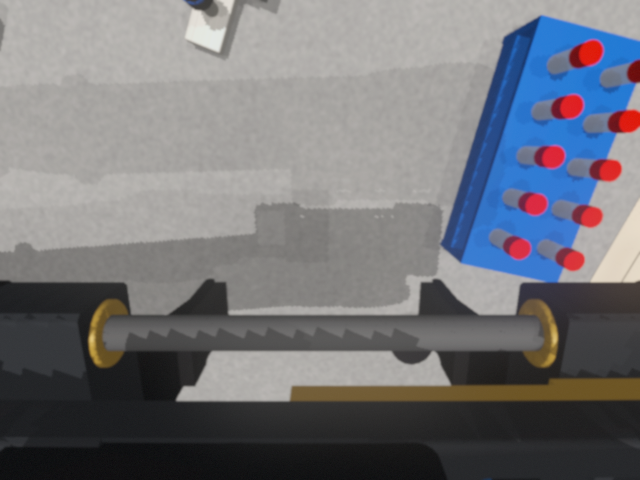

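The arm hasn't moved: this wrist picture shows the start pose, with the test-tube rack at right and the yellow module's slide at the top left (210,20). The moves were refused because each row probably needs all its fields.

>>> send_rows(steps=[{"tx":0,"ty":0,"tz":0,"turn":0.71,"grip":1},{"tx":0,"ty":0,"tz":0,"turn":0.71,"grip":1},{"tx":0.3,"ty":-0.3,"tz":0,"turn":0,"grip":1},{"tx":0.5,"ty":-0.5,"tz":0,"turn":0,"grip":1},{"tx":0.6,"ty":-0.55,"tz":0,"turn":0,"grip":1},{"tx":0.6,"ty":-0.55,"tz":0,"turn":0,"grip":1},{"tx":0.6,"ty":-0.55,"tz":0,"turn":0,"grip":1},{"tx":0.6,"ty":-0.55,"tz":0,"turn":0,"grip":1},{"tx":0.6,"ty":-0.55,"tz":0,"turn":0,"grip":1},{"tx":0.6,"ty":-0.55,"tz":0,"turn":0,"grip":1},{"tx":0.5,"ty":-0.5,"tz":0,"turn":0,"grip":1},{"tx":0.4,"ty":-0.4,"tz":0,"turn":0,"grip":1}])

```text
time: 1.65
position: [0.4971, -0.254, 0.2365]
tool_rot: [-3.129, -0.271, 0.0]
ft_force: [0.0, -0.2, -0.2]
grip_width: 0.999
grip_force: 0.0
```

>>> send_rows(steps=[{"tx":0.3,"ty":-0.3,"tz":0,"turn":0,"grip":1},{"tx":0.2,"ty":-0.2,"tz":0,"turn":0,"grip":1},{"tx":0,"ty":0,"tz":0,"turn":0,"grip":1},{"tx":0,"ty":0,"tz":0,"turn":0,"grip":1}])

```text
time: 2.15
position: [0.5198, -0.2246, 0.2364]
tool_rot: [3.13, 0.261, -0.001]
ft_force: [-0.6, -0.2, 0.1]
grip_width: 1.0
grip_force: 0.0
```

Run:
```python
from h import *
plan([.537,-.189,.07],.168)
w=grab('wrist');pickle.dump(w,open('w1.pkl','wb'));save(w,'w2.png')
print(proj(w,[.537,-.189,.084]),proj(w,[.5613,-.1835,.11]))
```

```text
t 2.15 pos [ 0.5198 -0.2246  0.2364] yaw 0.1665 tilt -1.0 q7 -1.09 F [-0.6 -0.2  0.1] grip 1.0 0.0
units now-axes [ 0.383 -0.539  2.773] turn -0.010694724336969597
[281.65407243 202.70944537] [274.91353235 173.63634424]
```

View pics/w2.png

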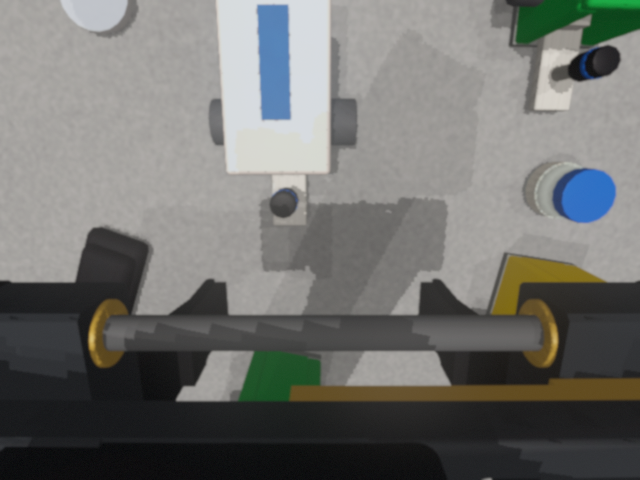

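The wrist view shows the white module's front edge from (228,174) to (331,173) and the knob top at (284,203), about 2 px from where I predicted.

Run:
```python
from h import *
w=pickle.load(open('w1.pkl','rb'))
print(onz(w,(284.3,203.5),.084))
P=[onz(w,p,.11) for p in [(227.5,173.5),(331,173.5)]];print(P,(P[0]+P[1])/2,np.linalg.norm(P[0]-P[1]));d=P[1]-P[0];print('yaw',np.arctan2(d[0],-d[1]))
# side edges
for e in ([(217.5,5),(227.5,170)],[(329.5,5),(330.8,170)],[(258,8),(260.5,118)],[(290,8),(292,118)]):
    a,b=[onz(w,p,.11) for p in e];d=a-b;print(np.arctan2(d[1],d[0]))
plan([.537,-.1905,.07],.168)
```

```text
[ 0.5367203  -0.19114863  0.084     ]
[array([ 0.55589012, -0.15036397,  0.11      ]), array([ 0.56792323, -0.22263606,  0.11      ])] [ 0.56190668 -0.18650001  0.11      ] 0.07326698400124093
yaw 0.16498384879583677
0.16470900016592918
0.17868531417556702
0.1488665889483272
0.1645332248922717
t 2.2 pos [ 0.5198 -0.225   0.2365] yaw 0.1657 tilt -1.0 q7 -1.09 F [-0.2 -0.1 -0. ] grip 1.005 0.0
units now-axes [ 0.38  -0.521  2.774] turn -0.01625878155720572
```

>>> send_rows(steps=[{"tx":0.19,"ty":-0.26,"tz":0,"turn":0,"grip":1},{"tx":0.19,"ty":-0.26,"tz":0,"turn":0,"grip":1},{"tx":0,"ty":0,"tz":0.4,"turn":0,"grip":1},{"tx":0,"ty":0,"tz":0.6,"turn":0,"grip":1},{"tx":0,"ty":0,"tz":0.6,"turn":0,"grip":1},{"tx":0,"ty":0,"tz":0.5,"turn":0,"grip":1},{"tx":0,"ty":0,"tz":0.4,"turn":0,"grip":1},{"tx":0,"ty":0,"tz":0.27,"turn":0,"grip":1},{"tx":0,"ty":0,"tz":0,"turn":0,"grip":1}])

```text
time: 3.32
position: [0.5374, -0.1879, 0.0693]
tool_rot: [-3.129, -0.264, 0.003]
ft_force: [-0.2, 1.1, 0.6]
grip_width: 1.002
grip_force: 0.0
```

>>> send_rows(newtons=20, steps=[{"tx":0,"ty":0,"tz":0,"turn":0,"grip":0},{"tx":0,"ty":0,"tz":0,"turn":0,"grip":0},{"tx":0,"ty":0,"tz":0,"turn":0,"grip":0},{"tx":0,"ty":0,"tz":0,"turn":0,"grip":0},{"tx":0,"ty":0,"tz":0,"turn":0,"grip":0},{"tx":0,"ty":0,"tz":0,"turn":0,"grip":0},{"tx":0,"ty":0,"tz":0,"turn":0,"grip":0},{"tx":0,"ty":0,"tz":0,"turn":0,"grip":0}])

```text
time: 4.32
position: [0.5378, -0.1891, 0.0703]
tool_rot: [3.13, 0.263, -0.0]
ft_force: [0.4, -0.4, -0.5]
grip_width: 0.246
grip_force: 20.0
```

Gripped at 21 mm, which matches the knob. Now I'll pull.

>>> send_rows(steps=[{"tx":-0.1,"ty":0,"tz":0,"turn":0,"grip":0},{"tx":-0.15,"ty":0,"tz":0,"turn":0,"grip":0},{"tx":-0.2,"ty":0,"tz":0,"turn":0,"grip":0},{"tx":-0.2,"ty":0,"tz":0,"turn":0,"grip":0},{"tx":-0.2,"ty":0,"tz":0,"turn":0,"grip":0},{"tx":-0.15,"ty":0,"tz":0,"turn":0,"grip":0},{"tx":-0.15,"ty":0,"tz":0,"turn":0,"grip":0},{"tx":-0.06,"ty":0,"tz":0,"turn":0,"grip":0},{"tx":0,"ty":0,"tz":0,"turn":0,"grip":0}])

```text
time: 5.45
position: [0.4654, -0.2013, 0.0703]
tool_rot: [-3.131, -0.262, 0.003]
ft_force: [1.0, -0.1, -2.3]
grip_width: 0.248
grip_force: 20.0
```

>>> send_rows(steps=[{"tx":-0.03,"ty":0,"tz":0,"turn":0,"grip":0},{"tx":-0.03,"ty":0,"tz":0,"turn":0,"grip":0},{"tx":-0.02,"ty":0,"tz":0,"turn":0,"grip":0},{"tx":0,"ty":0,"tz":0,"turn":0,"grip":0},{"tx":0,"ty":0,"tz":0,"turn":0,"grip":0}])

```text
time: 6.08
position: [0.4637, -0.2015, 0.0704]
tool_rot: [3.13, 0.264, 0.007]
ft_force: [9.5, 0.1, -9.8]
grip_width: 0.245
grip_force: 20.0
```

At the stop: 75.1 mm of travel and the pulling force is up. I'll ease the tension slightly, release, rise straight up and look.

>>> send_rows(steps=[{"tx":0.03,"ty":0,"tz":0,"turn":0,"grip":0},{"tx":0,"ty":0,"tz":0,"turn":0,"grip":1},{"tx":0,"ty":0,"tz":0,"turn":0,"grip":1},{"tx":0,"ty":0,"tz":0,"turn":0,"grip":1},{"tx":0,"ty":0,"tz":0,"turn":0,"grip":1},{"tx":0,"ty":0,"tz":-0.3,"turn":0,"grip":1},{"tx":0,"ty":0,"tz":-0.6,"turn":0,"grip":1},{"tx":0,"ty":0,"tz":-0.6,"turn":0,"grip":1},{"tx":0,"ty":0,"tz":-0.6,"turn":0,"grip":1},{"tx":0,"ty":0,"tz":-0.5,"turn":0,"grip":1},{"tx":0,"ty":0,"tz":0,"turn":0,"grip":1},{"tx":0,"ty":0,"tz":0,"turn":0,"grip":1}])

```text
time: 7.58
position: [0.463, -0.2015, 0.2265]
tool_rot: [3.13, 0.263, -0.0]
ft_force: [0.2, 0.3, -0.7]
grip_width: 1.0
grip_force: 0.0
```

Run:
```python
from h import *
e=np.array([np.cos(.166),np.sin(.166),0]);k=np.array([.4637,-.2015,.094])
f=k+.064*e;print('filter exp',f)
plan([f[0],f[1],.078],.166)
w=grab('wrist');pickle.dump(w,open('w2.pkl','wb'));save(w,'w3.png')
print(proj(w,f),proj(w,[.4637,-.2015,.084]))
hsv=cv2.cvtColor(w['pixels'],cv2.COLOR_RGB2HSV).astype(int);m=(((hsv[...,0]<8)|(hsv[...,0]>170))&(hsv[...,1]>130)&(hsv[...,2]>60)).astype(np.uint8)
for st,c in zip(*[x[1:] for x in cv2.connectedComponentsWithStats(m)[2:]]):
    if st[4]>60: print(st,c)
```

```text
filter exp [ 0.52682023 -0.19092473  0.094     ]
t 7.575 pos [ 0.463  -0.2015  0.2265] yaw 0.1675 tilt -1.0 q7 -1.06 F [ 0.2  0.3 -0.7] grip 1.0 0.0
units now-axes [1.078e+00 2.000e-03 2.475e+00] turn 0.010950336614539088
[322.76711107 148.89633926] [322.72359717 233.04990978]
[318 123  12  56 640] [323.2640625 150.6546875]
```

View pics/w3.png

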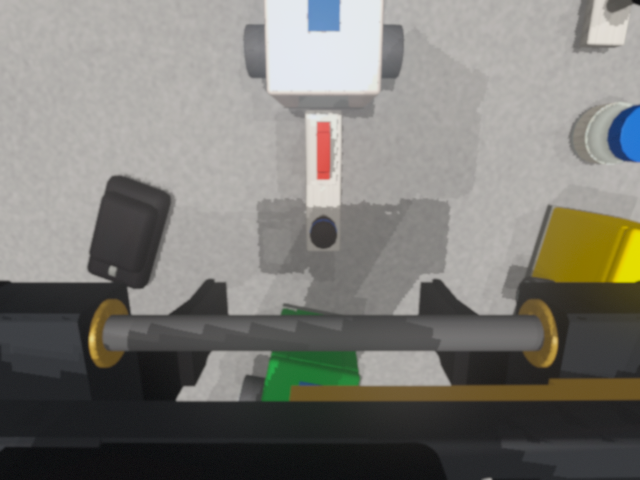

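The slide is out. The red tab is at (323,151) against a predicted (323,149), and the knob is at (323,232). I'll grip the tab.

>>> send_rows(steps=[{"tx":0.35,"ty":0,"tz":0,"turn":0,"grip":1},{"tx":0.4,"ty":0,"tz":0,"turn":0,"grip":1},{"tx":0.31,"ty":0,"tz":0,"turn":0,"grip":1},{"tx":0,"ty":0,"tz":0.4,"turn":0,"grip":1},{"tx":0,"ty":0,"tz":0.6,"turn":0,"grip":1},{"tx":0,"ty":0,"tz":0.6,"turn":0,"grip":1},{"tx":0,"ty":0,"tz":0.4,"turn":0,"grip":1},{"tx":0,"ty":0,"tz":0.3,"turn":0,"grip":1},{"tx":0,"ty":0,"tz":0.15,"turn":0,"grip":1},{"tx":0,"ty":0,"tz":0,"turn":0,"grip":1},{"tx":0,"ty":0,"tz":0,"turn":0,"grip":1}])

```text
time: 9.0
position: [0.5268, -0.1912, 0.0803]
tool_rot: [3.13, 0.263, 0.002]
ft_force: [-0.2, 0.1, -0.5]
grip_width: 1.001
grip_force: 0.0
```

>>> send_rows(newtons=20, steps=[{"tx":0,"ty":0,"tz":0,"turn":0,"grip":0},{"tx":0,"ty":0,"tz":0,"turn":0,"grip":0},{"tx":0,"ty":0,"tz":0,"turn":0,"grip":0},{"tx":0,"ty":0,"tz":0,"turn":0,"grip":0},{"tx":0,"ty":0,"tz":0,"turn":0,"grip":0},{"tx":0,"ty":0,"tz":0,"turn":0,"grip":0},{"tx":0,"ty":0,"tz":0,"turn":0,"grip":0},{"tx":0,"ty":0,"tz":0,"turn":0,"grip":0},{"tx":0,"ty":0,"tz":0,"turn":0,"grip":0},{"tx":0,"ty":0,"tz":0,"turn":0,"grip":0}])

```text
time: 10.25
position: [0.526, -0.1911, 0.0793]
tool_rot: [3.13, 0.263, -0.0]
ft_force: [0.5, 0.7, -0.5]
grip_width: 0.114
grip_force: 20.0
```

>>> send_rows(steps=[{"tx":0,"ty":0,"tz":-0.08,"turn":0,"grip":0},{"tx":0,"ty":0,"tz":-0.12,"turn":0,"grip":0},{"tx":0,"ty":0,"tz":-0.2,"turn":0,"grip":0},{"tx":0,"ty":0,"tz":-0.2,"turn":0,"grip":0},{"tx":0,"ty":0,"tz":-0.3,"turn":0,"grip":0},{"tx":0,"ty":0,"tz":-0.4,"turn":0,"grip":0},{"tx":0,"ty":0,"tz":-0.4,"turn":0,"grip":0},{"tx":0,"ty":0,"tz":-0.4,"turn":0,"grip":0},{"tx":0,"ty":0,"tz":-0.3,"turn":0,"grip":0},{"tx":0,"ty":0,"tz":-0.2,"turn":0,"grip":0},{"tx":0,"ty":0,"tz":0,"turn":0,"grip":0},{"tx":0,"ty":0,"tz":0,"turn":0,"grip":0}])

```text
time: 11.75
position: [0.5255, -0.1909, 0.2344]
tool_rot: [-3.13, -0.263, 0.002]
ft_force: [0.0, -0.1, -1.4]
grip_width: 0.112
grip_force: 20.0
```

>>> send_rows(steps=[{"tx":0,"ty":0,"tz":0,"turn":-0.5,"grip":0},{"tx":0,"ty":0,"tz":0,"turn":-0.9,"grip":0},{"tx":0,"ty":0,"tz":0,"turn":-0.9,"grip":0},{"tx":0,"ty":0,"tz":0,"turn":-0.9,"grip":0},{"tx":0,"ty":0,"tz":0,"turn":-0.9,"grip":0},{"tx":0,"ty":0,"tz":0,"turn":-0.9,"grip":0},{"tx":0,"ty":0,"tz":0,"turn":-0.9,"grip":0},{"tx":0,"ty":0,"tz":0,"turn":-0.9,"grip":0},{"tx":0,"ty":0,"tz":0,"turn":-0.9,"grip":0},{"tx":0,"ty":0,"tz":0,"turn":-0.9,"grip":0},{"tx":0,"ty":0,"tz":0,"turn":-0.9,"grip":0},{"tx":0,"ty":0,"tz":0,"turn":-0.9,"grip":0}])

```text
time: 13.25
position: [0.5255, -0.1909, 0.2341]
tool_rot: [-2.16, -2.278, 0.001]
ft_force: [0.0, -0.6, -0.4]
grip_width: 0.113
grip_force: 20.0
```

>>> send_rows(steps=[{"tx":0,"ty":0,"tz":0,"turn":-0.9,"grip":0},{"tx":0,"ty":0,"tz":0,"turn":-0.8,"grip":0},{"tx":0,"ty":0,"tz":0,"turn":0,"grip":0},{"tx":0,"ty":0,"tz":0,"turn":0,"grip":0}])

```text
time: 13.75
position: [0.5258, -0.191, 0.2348]
tool_rot: [-1.884, -2.513, 0.0]
ft_force: [-0.3, 0.2, -0.9]
grip_width: 0.118
grip_force: 20.0
```

Run:
```python
from h import *
plan([.472,.1645,.2225],1.856)
a={n:grab(n) for n in('top','side')};pickle.dump(a,open('b.pkl','wb'))
c=lambda n,x,y:cv2.resize(a[n]['pixels'][y:y+150,x:x+100,::-1],None,fx=4,fy=4,interpolation=cv2.INTER_CUBIC)
cv2.imwrite('pics/m2.png',np.hstack([c('top',345,170),c('side',330,130)]))
```

```text
t 13.75 pos [ 0.5258 -0.191   0.2348] yaw 1.8552 tilt -1.0 q7 0.52 F [-0.3  0.2 -0.9] grip 0.118 20.0
units now-axes [5.938 0.803 0.208] turn -0.00572058578522946
```

View pics/m2.png

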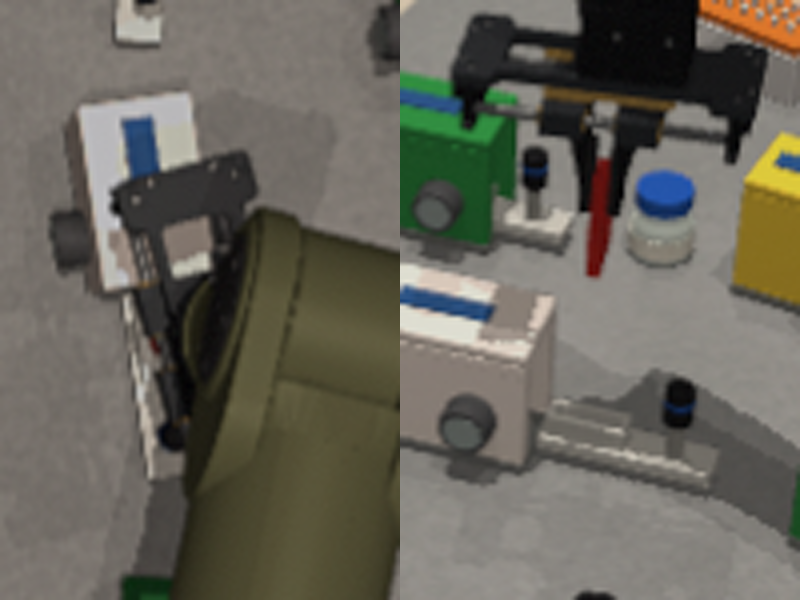

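The filter hangs upright in the jaws (side crop (600,215)) and the slide stays out. Now I'll carry it to the focus point.

>>> send_rows(steps=[{"tx":0.3,"ty":0,"tz":0,"turn":0,"grip":0},{"tx":0.5,"ty":0.1,"tz":0,"turn":0,"grip":0},{"tx":0.6,"ty":0.1,"tz":0,"turn":0,"grip":0},{"tx":0.6,"ty":0.1,"tz":0,"turn":0,"grip":0},{"tx":0.6,"ty":0.1,"tz":0,"turn":0,"grip":0},{"tx":0.6,"ty":0.1,"tz":0,"turn":0,"grip":0},{"tx":0.6,"ty":0.1,"tz":0,"turn":0,"grip":0},{"tx":0.6,"ty":0.1,"tz":0,"turn":0,"grip":0},{"tx":0.5,"ty":0.1,"tz":0,"turn":0,"grip":0},{"tx":0.4,"ty":0,"tz":0,"turn":0,"grip":0},{"tx":0.3,"ty":0,"tz":0,"turn":0,"grip":0},{"tx":0.2,"ty":0,"tz":0,"turn":0,"grip":0}])

```text
time: 15.35
position: [0.4731, 0.1575, 0.2354]
tool_rot: [1.88, 2.516, -0.001]
ft_force: [0.3, -0.1, -0.9]
grip_width: 0.112
grip_force: 20.0
```

>>> send_rows(steps=[{"tx":0.14,"ty":0,"tz":0,"turn":0,"grip":0},{"tx":0,"ty":0,"tz":0.1,"turn":0,"grip":0},{"tx":0,"ty":0,"tz":0.1,"turn":0,"grip":0},{"tx":0,"ty":0,"tz":0,"turn":0,"grip":0},{"tx":0,"ty":0,"tz":0,"turn":0,"grip":0},{"tx":0,"ty":0,"tz":0,"turn":0,"grip":0},{"tx":0,"ty":0,"tz":0,"turn":0,"grip":0}])

```text
time: 16.23
position: [0.4716, 0.1644, 0.2235]
tool_rot: [1.882, 2.515, 0.0]
ft_force: [-0.2, 0.9, -0.1]
grip_width: 0.116
grip_force: 20.0
```

Run:
```python
from h import *
plan([.472,.1645,.2225],1.856)
a={n:grab(n) for n in('top','side')};pickle.dump(a,open('c.pkl','wb'))
c=lambda n,x,y:cv2.resize(a[n]['pixels'][y:y+150,x:x+100,::-1],None,fx=4,fy=4,interpolation=cv2.INTER_CUBIC)
cv2.imwrite('pics/m3.png',np.hstack([c('top',195,170),c('side',260,200)]))
for z in (.19,.165,.14): print(proj(a['side'],[.472,.1645,z]))
```

```text
t 16.225 pos [0.4716 0.1644 0.2235] yaw 1.8569 tilt -1.0 q7 -0.13 F [-0.2  0.9 -0.1] grip 0.116 20.0
units now-axes [0.    0.008 0.016] turn 0.006100463849103117
[329.99281076 281.61241108]
[330.06862213 289.34864743]
[330.14212327 296.87238688]
```

View pics/m3.png

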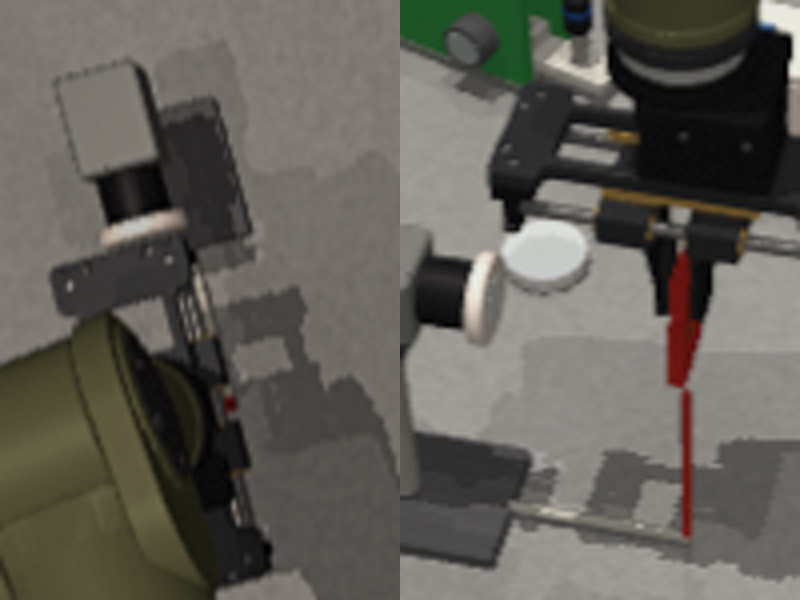

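The filter hangs directly above the pointer with its edge parallel to the lens ring. I'll check its lower near corner, seen at crop (677,387), which is side pixel (329,296.5).

Run:
```python
from h import *
s=pickle.load(open('c.pkl','rb'))['side']
u=np.array([-np.sin(.285),np.cos(.285),0]);n=np.array([np.cos(.285),np.sin(.285),0])
for a in(-.005,.005): 
  for b in (-.022,.022): print(a,b,proj(s,np.array([.472,.1645,.166])+b*u+a*n).round(1))
plan([.472,.1645,.2225],1.856); print(np.abs(ctrl.get_state()['qd']).max())
```

```text
-0.005 -0.022 [334.5 282.5]
-0.005 0.022 [330.  296.5]
0.005 -0.022 [330.2 281.7]
0.005 0.022 [325.6 295.8]
t 16.325 pos [0.4715 0.1644 0.2234] yaw 1.857 tilt -1.0 q7 -0.13 F [ 0.3  0.9 -0.3] grip 0.112 20.0
units now-axes [-0.001  0.008  0.015] turn 0.007166167089556414
0.0009782916418588788
```

The bottom corners match to about 1 px, so I'm handing in.

```bash
python3 -c "
from bench import ctrl; print(ctrl.close_job())"
```

```text
the job is handed in; nothing more can be done
None
```

I pulled the slide out to its stop and left it out, and the gripper is holding the filter still at the focus point, square to the lens and within about 2 mm by my measurements; the job is handed in, but no verdict came back.

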